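# Shut and lock the filter hatch of a bench chip extractor with its two push rivets

## Task

The filter hatch on the sloping face of the chip extractor has been left standing open. Ease it shut against its seal without slamming it, then push the red centre pin of both push rivets all the way in, flush with their black collars, so that the hatch is locked. Leave the other things on the bench where they are and come away.

Things in the scene. Friction and masses are not known exactly. Their poses are not given: they have to be found in the camera images.
- extractor: Bench-top chip extractor, green steel box fixed to the bench. Origin: centre of its 300 x 300 mm footprint, on the bench; x to its back, y to its left, z up. Its front (-x) is a 64 mm apron, above it a face that slopes back and up at 40 deg from level, with the mouth, a paper filter and the white hatch. Over this the fan head. Duct stubs stand 45 mm out at the back, 35 mm at the right.
- fan_edge (a point): Middle of the lower front edge of the dark fan head (300 mm wide along y, from this edge up to 345 mm above the bench, motor to 408 mm); extractor's axes; 260 mm above the bench. It overhangs the face: with the hatch shut the top of a pin lies 24 mm in front of and 74 mm below it (pin out), 14 and 87 mm (in). The hand must come in tilted, along the pin.
- hatch (a joint): Angle of the hatch, rad: 0 = shut on the sloping face; grows as it swings up and forward to 1.35; at 0.87 it stands upright. Stiff hinge along its lower edge: it stays where it is left; about 0.4 N m turn it (3.5 N at hatch_face).
- hatch_hinge (a point): Middle of the hinge line, at the hatch's lower edge, inner side, 75 mm above the bench. Moves with the hatch: x from the hinge up the hatch to its free edge, y along the hinge to the left, z out of its outer face. White plastic hatch 165 mm (x) by 250 mm (y), 6 mm thick (outer face z = 6 mm).
- hatch_face (a point): Point on the hatch's outer face, on its middle line, 118 mm from the hinge line, bare between the two rivets: a place to push. Axes as hatch_hinge.
- pin_left (a joint): How far the left rivet's pin is pushed in, m: 0 = fully out, 0.016 = fully in (hard stop), rim of its head flush with the collar. About 7 N move it and it stays where it is left. Going in, it drives apart two claws under the hatch, which lock the shut hatch (pushed in over 6 mm, they keep an open one from shutting).
- pin_left_top (a point): Middle of the top of the left pin's red domed head (30 mm across, dome 3 mm high); z out along the pin, square to the hatch. Rivet 135 mm from the hinge line, 80 mm left (+y) of the middle line, in a black collar 48 mm across, 6 mm high on the outer face. Top of head over the outer face: 25 mm with the pin out, 9 mm with it in.
- pin_right (a joint): How far the right rivet's pin is pushed in, as for the left one.
- pin_right_top (a point): Middle of the top of the right pin's red head, 80 mm right (-y) of the middle line; otherwise as the left one.
- offcut: Bystander: strip of pine 180 x 42 x 22 mm, on the bench in front of the extractor; origin under its centre.
- fork: Bystander: clip-lifting fork, blue handle, 220 mm long, 26 mm high, on the bench in front of the offcut; origin under it.
- tape: Bystander: roll of masking tape, 104 mm across, 38 mm high, lying on the fan head; origin under its centre.
- mallet: Bystander: rubber mallet, 260 mm long, 60 mm high, on the bench; origin under it.
- pine_part: Bystander: pine plate 150 x 90 x 20 mm with a hole, on the bench; origin under its centre.
- glue: Bystander: white glue bottle 64 mm across, 190 mm high, standing; origin under it.
- brush: Bystander: flat glue brush, wooden handle, 220 mm long, on the bench; origin under it.

How it is judged (in metres and radians):
On the way, in this order (a step that is already met when the one before it is completed fails the run):
1. the hatch is shut on the sloping face (value of joint hatch below 0.03 rad), for 0.1 s.
2. both pins are pushed in with the hatch shut (value of joint hatch below 0.03 rad and value of joint each of pin_left, pin_right above 0.0145 m), for 0.2 s.
At the end, for the whole second after the job is handed in: The hatch is shut (within 0.03 rad) and both pins are in, within 1.5 mm of flush (all of step 2); the robot touches nothing.
It fails at once if the hatch is slammed (still turning faster than 2.5 rad/s within 0.1 rad of shut) (velocity of joint hatch below -2.5 rad/s and value of joint hatch below 0.1 rad).
It fails at once if another thing on the bench is moved by more than 30 mm (distance of any of offcut, fork, tape, mallet, pine_part, glue, brush from where it was at the start of the episode above 0.03 m).
It also fails if it takes over 48 s, if anything falls off the work surface, if the arm or the gripper's body presses on something with over 40 N, if the wrist force passes 120 N, or if a joint passes its speed limit or range.

## Robot

A 7-joint arm with a two-finger parallel gripper is mounted at the origin on the work surface. World frame = base frame: x ahead of the robot, y to its left, z up, the work surface at z = 0. Lengths are in m, angles in degrees, forces in N, time in s.
With the tool pointing down it reaches from about 0.425 to 0.875 m from the base axis. Payload 4.7 kg.
Tool frame: the origin (TCP) lies on the centre line of the jaws, within the pads' length; the fingertips stand 8 mm ahead of it and the grasp point (between the pads) lies 11 mm behind it; z points along the fingers, x is the direction in which the jaws open and shut, and the axes are right-handed (so a half turn about z gives the same grasp; the last joint's range is limited). The gripper opens to 87 mm and grips with 3 to 60 N. Pads are 19 mm wide; open, the fingers measure 117 mm over their backs; the gripper's body (75 mm by 190 mm) begins 51 mm behind the grasp point.
Start: joints at [-73.447, 18.392, -4.016, 83.108, 1.295, 78.541, -3.26], TCP at [0.176, 0.626, 0.231] pointing down, gripper open.
Joint ranges: [-163.93, 163.93], [-17.29, 119.83], [-79.2, 71.16], [3.27, 140.29], [-89.18, 269.18], [5.43, 117.66], [-154.24, 154.24]. Speed limits (degrees/s): [147.25, 147.25, 180, 180, 180, 180, 180].

## Interface

Orientations are given as [roll, pitch, yaw] about the fixed x, y, z axes, in that order (R = Rz(yaw) Ry(pitch) Rx(roll)).
In Python, from cell import telemetry, read_camera, get_calibration, sign_off gives the robot as it stands. The module is installed in compiled form; this text tells all that it offers.
- The arm moves only by the tool carry_out, never from a script. Its arguments are lists of equal length, an entry for each row: "translation": the shift along the tool's x, y, z in cm, a list of three; "turn": the turn about the tool's z in rad; "gripper": the opening, from 0 (shut) to 1 (fully open). In form: {"translation": [[dx, dy, dz], ...], "turn": [turn, ...], "gripper": [gripper, ...]}. A call has 1 to 5 rows; each row is the pose to reach, as a shift and turn from the pose commanded when the call began, along the tool's axes at that moment; what a row does not reach only later rows make up. A row lasts 1/8 s, in which the tool goes at most 62.5 mm and 10.7 degrees, less where a joint would pass 70% of its speed; a pose out of reach is approached as far as the arm can. A call with a gripper value outside its range is refused whole. The fingers move at their own pace and stop on an object; "squeeze" is the grip in N (left out, the last holds). Time passes only in rows, so rows that repeat a pose let the fingers close. It gives the time, the measured TCP pose, the force and the opening at its end, in the units of the state.
- telemetry.get_obs(): the state, without advancing time (a new reading comes with each control period).
- read_camera(name): name is "scene" or "top" or "wrist"; returns the picture (480x640x3 uint8, red, green, blue); there is no depth.
- get_calibration(name): a dict with "fx", "fy", "cx", "cy" (pixels), "R" (3x3) and "t" (3): a world point X has camera coordinates R X + t. Camera axes: x right, y down, z forward; pixel columns grow to the right and rows downward; lengths in m; the calibration is good to about 2 mm. A picture is of the moment at which its call begins: read the wrist's pose just before it. get_calibration takes no time and is no camera call; for the wrist camera it gives the pose at the moment of the call.
- sign_off(): hands the job in, once; it reports no verdict.
The state is a dict: "time_s": time; "qpos": joint angles; "joint_velocities": joint speeds; "effort": joint torques, N m; "tool_pos": TCP position; "tool_rot": TCP orientation; "force": force on the tool from outside, world axes, zero at the start; "wrist_torque": the same for the moment, N m; "grip_width": finger opening in m.
Only numpy, scipy, OpenCV 4.12 (cv2) and the standard library are available. Lean on these libraries where they do the work, as an engineer would, in place of code of your own. Each camera call takes 0.05 s, during which the arm holds its last target.

## Working session

There is one attempt and no reset: what is moved stays moved. The work goes in short steps, Python scripts to look and compute and a tool call to move; the robot and the scene stay as the last step left them, time stands still between calls to the robot, and variables do not carry over. Pictures are saved under pics/ and viewed, and the job is handed in when it is done.

Besides the shell and the picture viewer there is one more tool, called after "Request:" as a command line: name --pt "numbers of a row" for each row, then --argument value for the rest. carry_out: Moves the arm, as the interface text tells. Its arguments: {"type":"object","properties":{"translation":{"type":"array","items":{"type":"array","items":{"type":"number"}}},"turn":{"type":"array","items":{"type":"number"}},"gripper":{"type":"array","items":{"type":"number"}},"squeeze":{"type":"number"}},"required":["translation","turn","gripper"]}

```bash
mkdir -p pics; ls; python3 - <<'E'
from cell import telemetry, read_camera, get_calibration
import cv2
o=telemetry.get_obs(); print(o['time_s'],o['tool_pos'],o['tool_rot'],o['force'],o['grip_width'])
for n in ("scene","top","wrist"):
    c=get_calibration(n); print(n,c)
    cv2.imwrite(f"pics/{n}0.png",read_camera(n)[:,:,::-1])
E
```

```text
pics
0.0 [0.17628039 0.6250853  0.22947327] [1.79992668e+02 1.07421302e-01 7.42588736e+01] [ 0.05034936 -0.17167957  0.06125794] 0.08705941478220942
scene {'fx': 603.359291024854, 'fy': 603.359291024854, 'cx': 331.94331318632413, 'cy': 239.75496249562238, 'R': array([[-0.76054101,  0.64917571,  0.01217672],
       [ 0.33269357,  0.40573457, -0.85128987],
       [-0.55757722, -0.64338974, -0.52455436]]), 't': array([0.42030408, 0.022562  , 1.92080167])}
top {'fx': 613.0195362057658, 'fy': 613.0195362057658, 'cx': 323.299319939751, 'cy': 244.08394111212138, 'R': array([[-0.01062809, -0.99991849, -0.00707474],
       [-0.98153489,  0.01178351, -0.19091991],
       [ 0.19098772,  0.00491499, -0.98158012]]), 't': array([-0.02395355,  0.55105779,  1.70189448])}
wrist {'fx': 367.7031877363854, 'fy': 367.7031877363854, 'cx': 317.1783633283175, 'cy': 244.34514106778573, 'R': array([[ 0.27252785,  0.9621462 , -0.00180576],
       [ 0.92728155, -0.26215086,  0.26725616],
       [ 0.25666612, -0.0745092 , -0.96362383]]), 't': array([-0.6493727 , -0.03046334,  0.39093915])}
```

View pics/scene0.png

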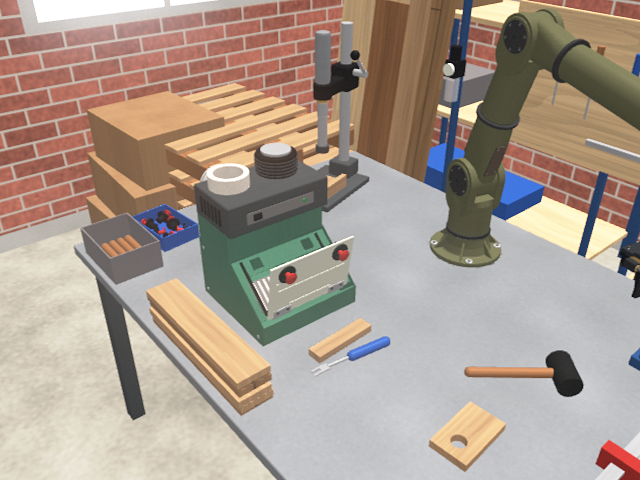

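View pics/top0.png

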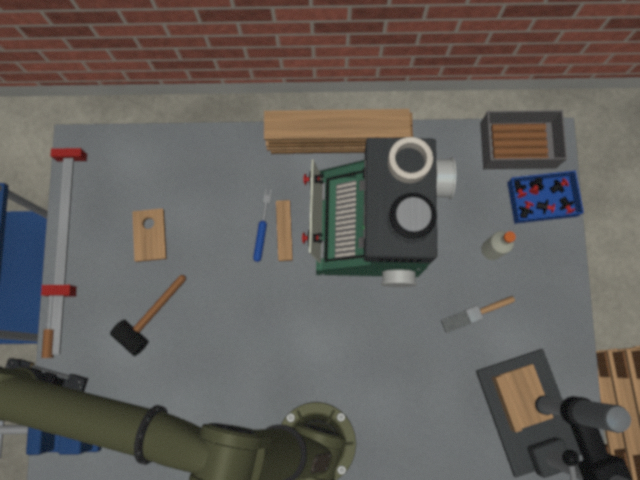

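View pics/wrist0.png

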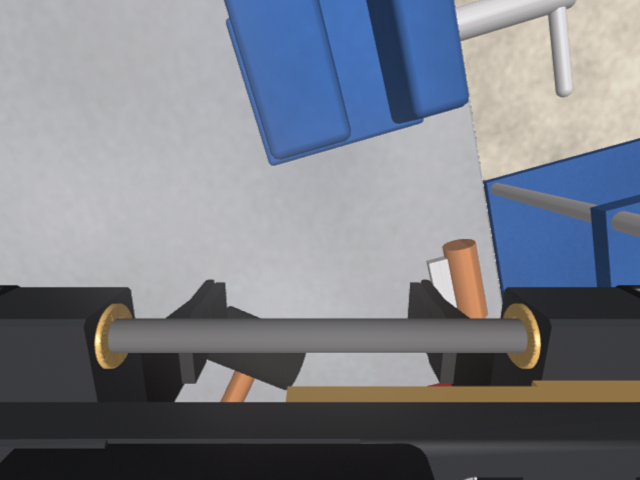

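Extractor sits at roughly x=0.6, y=-0.2, with its front facing +y (left in the top view). I'll take enlarged crops to get its pose.

```bash
python3 - <<'E'
import cv2
a=cv2.imread('pics/top0.png')[120:300,280:470]; cv2.imwrite('pics/topc.png',cv2.resize(a,None,fx=4,fy=4,interpolation=cv2.INTER_CUBIC)[:600*2])
cv2.imwrite('pics/topc.png',cv2.resize(a,(633,600),interpolation=cv2.INTER_CUBIC))
a=cv2.imread('pics/scene0.png')[140:350,180:380]; cv2.imwrite('pics/scenec.png',cv2.resize(a,(571,600),interpolation=cv2.INTER_CUBIC))
E
```

```text
(no output)
```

View pics/topc.png

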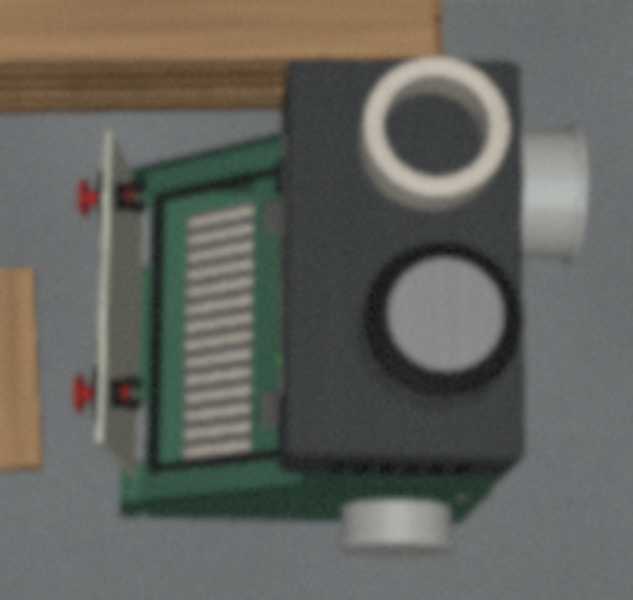

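View pics/scenec.png

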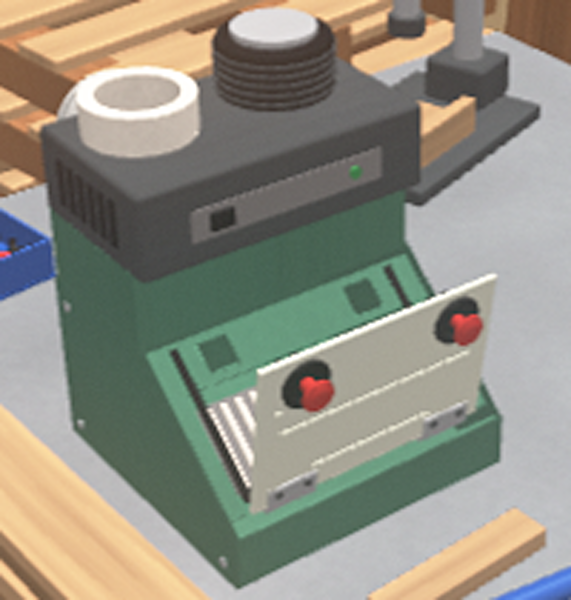

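```bash
cat > m.py <<'E'
import numpy as np, cv2
from scipy.optimize import least_squares
from cell import get_calibration
def proj(c,X):
    p=c['R']@X+c['t']; return np.array([c['fx']*p[0]/p[2]+c['cx'],c['fy']*p[1]/p[2]+c['cy']])
HX=-0.137; FX=HX+0.1075
def E2W(p,q):
    c,s=np.cos(p[2]),np.sin(p[2]); return np.array([p[0]+c*q[0]-s*q[1],p[1]+s*q[0]+c*q[1],q[2]])
def hat(th,a,y,n):  # hatch frame -> extractor
    s=np.radians(40)+th
    return np.array([HX+a*np.cos(s)-n*np.sin(s),y,0.075+a*np.sin(s)+n*np.cos(s)])
E
python3 - <<'E'
from m import *
S=get_calibration('scene');T=get_calibration('top')
s=lambda x,y:np.array([180+x/2.855,140+y/2.857]); t=lambda x,y:np.array([280+x/3.332,120+y/3.333])
fix=[(S,s(148,280),(FX,.15,.26)),(S,s(135,205),(FX,.15,.345)),(S,s(238,587),(-.15,.15,0)),(S,s(498,460),(-.15,-.15,0)),(S,s(232,530),(-.15,.15,.064)),(S,s(500,420),(-.15,-.15,.064)),
(T,t(288,62),(FX,.15,.345)),(T,t(283,465),(FX,-.15,.345)),(T,t(122,515),(-.15,-.15,0))]
hp=[(S,s(318,392),(.135,.08,.031)),(S,s(465,325),(.135,-.08,.031)),(S,s(258,372),(.165,.125,.006)),(S,s(496,278),(.165,-.125,.006)),
(T,t(78,197),(.135,.08,.031)),(T,t(75,393),(.135,-.08,.031)),(T,t(108,132),(.165,.125,.003)),(T,t(100,440),(.165,-.125,.003))]
def r(p):
    return np.concatenate([proj(c,E2W(p,np.array(q)))-u for c,u,q in fix]+[proj(c,E2W(p,hat(p[3],*[q[0],q[1],q[2]])))-u for c,u,q in hp])
o=least_squares(r,[.6,-.2,-1.57,.9],loss='soft_l1')
p=o.x;print(p,np.degrees(p[2]));print(r(p).reshape(-1,2).round(1).tolist())
np.save('p.npy',p)
print('fan',E2W(p,(FX,0,.26)))
for y in(.08,-.08): print('pin shut',E2W(p,hat(0,.135,y,.031)),'now',E2W(p,hat(p[3],.135,y,.031)))
print('face',E2W(p,hat(p[3],.118,0,.006)))
E
```

```text
[ 0.60845947 -0.16432559 -1.61118114  1.01429159] -92.31387929423559
[[-2.0, 0.4], [-0.2, -4.4], [-1.2, 1.8], [-0.2, 1.6], [-0.4, 1.9], [-0.2, -3.2], [0.1, -1.0], [-0.4, -1.7], [-0.3, 2.1], [0.4, 0.1], [1.8, 1.0], [-0.2, -2.0], [-0.0, -3.0], [0.4, 0.9], [-0.8, 0.9], [0.5, 0.4], [-0.3, 1.7]]
fan [ 0.6096505  -0.13484964  0.26      ]
pin shut [ 0.69055466 -0.11408871  0.18552371] now [0.69593387 0.01903765 0.20427256]
pin shut [ 0.53068512 -0.10762889  0.18552371] now [0.53606433 0.02549746 0.20427256]
face [ 0.61490298 -0.00485962  0.19097162]
```

Request:
carry_out --pt "0 0 -3" --pt "0 0 -6" --turn '[0,0]' --gripper '[0,0]'

```text
time_s: 0.4
tool_pos: [0.1763, 0.6252, 0.2904]
tool_rot: [180.0, 0.1, 74.3]
force: [-0.2, -0.2, 0.5]
grip_width: 0.0739
```

Request:
carry_out --pt "-6 -1.4 0" --pt "-12 -2.8 0" --pt "-18 -4.2 0" --pt "-24 -5.6 0" --pt "-30 -7 0" --turn '[0,0,0,0,0]' --gripper '[0,0,0,0,0]'

```text
time_s: 1.02
tool_pos: [0.0275, 0.3642, 0.2889]
tool_rot: [179.8, 0.9, 74.2]
force: [-3.1, -58.7, 32.5]
grip_width: 0.0247
```

```bash
python3 - <<'E'
from cell import telemetry
o=telemetry.get_obs(); print(o['time_s'],o['tool_pos'],o['tool_rot'],o['qpos'],o['force'])
E
```

```text
1.025 [0.02754861 0.36416658 0.28887285] [179.81993745   0.899892    74.24637277] [-79.17253802 -17.31802311  -8.29463822 112.41182142  -2.49266031
  85.65807908 -12.61979491] [ -3.05228432 -58.73645331  32.5491565 ]
```

Request:
carry_out --pt "0 0 0" --pt "0 0 0" --turn '[0,0]' --gripper '[0,0]'

```text
time_s: 1.27
tool_pos: [0.0288, 0.3672, 0.2899]
tool_rot: [179.9, 0.5, 74.3]
force: [0.5, 1.0, 0.2]
grip_width: 0.0056
```

```bash
python3 - <<'E'
from cell import telemetry
o=telemetry.get_obs(); print(o['time_s'],o['tool_pos'],o['tool_rot'],o['qpos'],o['force'])
E
```

```text
1.275 [0.02881158 0.36717246 0.28990268] [179.86954583   0.51773384  74.25408237] [-79.15302186 -17.24117328  -8.20493358 112.24030033  -2.4190287
  85.37304252 -12.52150187] [0.51249732 0.98519784 0.22499252]
```

Request:
carry_out --pt "-2 0 0" --pt "-4 0 0" --pt "-4 0 0" --turn '[0,0,0]' --gripper '[0,0,0]'

```text
time_s: 1.65
tool_pos: [0.0178, 0.3478, 0.2647]
tool_rot: [-180.0, 4.5, 74.2]
force: [0.1, -0.3, 0.5]
grip_width: 0.0005
```

```bash
cat > st.py <<'E'
from cell import telemetry
import numpy as np
from scipy.spatial.transform import Rotation as Ro
o=telemetry.get_obs(); R=Ro.from_euler('xyz',o['tool_rot'],degrees=True).as_matrix()
print(o['time_s'],o['tool_pos'].round(4),o['tool_rot'].round(2),'q',o['qpos'].round(2),'F',o['force'].round(1),'\nR',R.round(3).tolist(), o['grip_width'])
E
python3 st.py
```

```text
1.65 [0.0178 0.3478 0.2647] [-179.98    4.48   74.18] q [-101.26  -17.25    8.89  115.08    1.18   86.22  -18.8 ] F [ 0.1 -0.3  0.5] 
R [[0.272, 0.962, -0.022], [0.959, -0.273, -0.075], [-0.078, -0.0, -0.997]] 0.00047012762845996444
```

Request:
carry_out --pt "4 0 -1" --pt "8 0 -2" --pt "8 0 -2" --turn '[0,0,0]' --gripper '[0,0,0]'

```text
time_s: 2.02
tool_pos: [0.04, 0.4282, 0.2787]
tool_rot: [180.0, 4.4, 74.2]
force: [-1.0, -0.5, -0.1]
grip_width: 0.0003
```

```bash
python3 st.py
```

```text
2.025 [0.04   0.4282 0.2787] [179.96   4.41  74.19] q [-100.54   -6.88   12.05  105.18    0.38   85.83  -14.47] F [-1.  -0.5 -0.1] 
R [[0.272, 0.962, -0.02], [0.959, -0.272, -0.074], [-0.077, 0.001, -0.997]] 0.000296430014737362
```

The arm tilts at its inner reach limit and the commanded pose keeps that tilt. I can build up the tilt I need there.

Request:
carry_out --pt "-4 1 0" --pt "-8 2 0" --pt "-12 2.5 0" --pt "-16 3 0" --pt "-18 3.5 0" --turn '[0,0,0,0,0]' --gripper '[0,0,0,0,0]'

```text
time_s: 2.65
tool_pos: [0.0178, 0.2662, 0.2335]
tool_rot: [-159.3, 14.6, 79.4]
force: [1.4, -0.7, -1.3]
grip_width: 0.0005
```

```bash
python3 st.py
```

```text
2.65 [0.0178 0.2662 0.2335] [-159.28   14.63   79.41] q [-80.75 -17.29  10.37 122.36 -15.42  91.87   7.25] F [ 1.4 -0.7 -1.3] 
R [[0.178, 0.903, -0.391], [0.951, -0.26, -0.167], [-0.253, -0.342, -0.905]] 0.0005168273355109707
```

Request:
carry_out --pt "-2 -2 0" --pt "-4 -4 0" --pt "-4 -4 0" --turn '[0,0,0]' --gripper '[0,0,0]'

```text
time_s: 3.02
tool_pos: [-0.0191, 0.2559, 0.2387]
tool_rot: [-157.5, 18.5, 79.1]
force: [0.4, 0.6, -0.9]
grip_width: 0.0004
```

```bash
python3 st.py
```

```text
3.025 [-0.0191  0.2559  0.2387] [-157.51   18.48   79.11] q [-82.59 -17.29   8.8  123.04 -18.45  93.85   2.76] F [ 0.4  0.6 -0.9] 
R [[0.179, 0.884, -0.431], [0.931, -0.294, -0.215], [-0.317, -0.363, -0.876]] 0.00037021377460100583
```

Request:
carry_out --pt "-1.8 -4.1 2.4" --pt "-3.6 -8.2 4.8" --pt "-5.5 -12.4 7.1" --pt "-7.3 -16.5 9.5" --pt "-7.3 -16.5 9.5" --turn '[0,0,0,0,0]' --gripper '[0,0,0,0,0]'

```text
time_s: 3.65
tool_pos: [-0.2315, 0.2271, 0.2102]
tool_rot: [-157.1, 24.9, 79.9]
force: [-0.6, 0.1, 1.2]
grip_width: 0.0006
```

```bash
python3 st.py
```

```text
3.65 [-0.2315  0.2271  0.2102] [-157.07   24.94   79.9 ] q [-118.35  -17.29   10.69  128.05  -29.12   80.64  -25.8 ] F [-0.6  0.1  1.2] 
R [[0.159, 0.878, -0.452], [0.893, -0.323, -0.314], [-0.422, -0.353, -0.835]] 0.0005641865055782626
```

Request:
carry_out --pt "-3 4.8 -0.6" --pt "-6 9.6 -1.2" --pt "-8.8 14.4 -1.7" --pt "-8.8 14.4 -1.7" --turn '[0,0,0,0]' --gripper '[0,0,0,0]'

```text
time_s: 4.15
tool_pos: [-0.1194, 0.1196, 0.2]
tool_rot: [-141.6, 37.6, 87.9]
force: [0.8, 0.9, -0.9]
grip_width: 0.0005
```

```bash
python3 st.py
```

```text
4.15 [-0.1194  0.1196  0.2   ] [-141.57   37.57   87.86] q [-87.28 -17.29  12.2  138.92 -28.19  99.35   3.44] F [ 0.8  0.9 -0.9] 
R [[0.03, 0.769, -0.639], [0.792, -0.408, -0.454], [-0.61, -0.493, -0.621]] 0.0005275451256925931
```

```bash
cat > go.py <<'E'
import sys,numpy as np
from cell import telemetry
from scipy.spatial.transform import Rotation as Ro
o=telemetry.get_obs(); R=Ro.from_euler('xyz',o['tool_rot'],degrees=True).as_matrix()
def rows(wps,step=.06):
    p=o['tool_pos'].copy(); out=[]
    for w in wps:
        w=np.array(w,float); n=max(1,int(np.ceil(np.linalg.norm(w-p)/step)))
        for i in range(1,n+1): out.append((100*R.T@(p+(w-p)*i/n-o['tool_pos'])).round(1).tolist())
        p=w
    return out
if __name__=='__main__':
    for i,r in enumerate(rows(eval(sys.argv[1]),float(sys.argv[2]) if len(sys.argv)>2 else .06)): print(i,r)
E
python3 go.py "[(-.2,.35,.32),(.1,.55,.38),(.55,.45,.4),(.75,.2,.42)]"
```

```text
0 [2.1, -4.3, -2.6]
1 [4.3, -8.6, -5.1]
2 [6.4, -12.9, -7.7]
3 [8.6, -17.2, -10.2]
4 [10.7, -21.5, -12.8]
5 [12.6, -19.8, -17.3]
6 [14.4, -18.1, -21.9]
7 [16.3, -16.4, -26.5]
8 [18.2, -14.7, -31.0]
9 [20.0, -13.0, -35.6]
10 [21.9, -11.3, -40.2]
11 [23.8, -9.6, -44.7]
12 [22.8, -4.9, -47.9]
13 [21.8, -0.1, -51.1]
14 [20.8, 4.6, -54.3]
15 [19.9, 9.3, -57.5]
16 [18.9, 14.0, -60.6]
17 [17.9, 18.7, -63.8]
18 [16.9, 23.4, -67.0]
19 [16.0, 28.1, -70.2]
20 [12.6, 32.2, -70.6]
21 [9.1, 36.3, -71.1]
22 [5.7, 40.4, -71.5]
23 [2.3, 44.5, -72.0]
24 [-1.1, 48.6, -72.4]
25 [-4.5, 52.7, -72.9]
```

Request:
carry_out --pt "2.1 -4.3 -2.6" --pt "4.3 -8.6 -5.1" --pt "6.4 -12.9 -7.7" --pt "8.6 -17.2 -10.2" --pt "10.7 -21.5 -12.8" --turn '[0,0,0,0,0]' --gripper '[0,0,0,0,0]'

```text
time_s: 4.78
tool_pos: [-0.2023, 0.3518, 0.3219]
tool_rot: [-141.7, 37.4, 88.0]
force: [0.1, 1.2, 0.7]
grip_width: 0.0006
```

```bash
python3 st.py;python3 go.py "[(.1,.55,.38),(.55,.45,.4),(.75,.2,.42)]"
```

```text
4.775 [-0.2023  0.3518  0.3219] [-141.72   37.4    88.  ] q [-95.26   3.73   5.55 105.56 -40.89 103.17 -12.65] F [0.1 1.2 0.7] 
R [[0.028, 0.771, -0.636], [0.794, -0.403, -0.455], [-0.607, -0.492, -0.624]] 0.0005845186845974364
0 [1.9, 1.8, -4.6]
1 [3.7, 3.6, -9.1]
2 [5.6, 5.3, -13.7]
3 [7.5, 7.1, -18.2]
4 [9.3, 8.9, -22.8]
5 [11.2, 10.7, -27.3]
6 [13.0, 12.5, -31.9]
7 [12.1, 17.2, -35.0]
8 [11.1, 21.9, -38.2]
9 [10.1, 26.6, -41.3]
10 [9.1, 31.3, -44.5]
11 [8.1, 36.1, -47.7]
12 [7.1, 40.8, -50.8]
13 [6.1, 45.5, -54.0]
14 [5.1, 50.2, -57.2]
15 [1.7, 54.3, -57.6]
16 [-1.7, 58.4, -58.0]
17 [-5.1, 62.5, -58.5]
18 [-8.5, 66.6, -58.9]
19 [-12.0, 70.7, -59.3]
20 [-15.4, 74.8, -59.7]
```

Request:
carry_out --pt "1.9 1.8 -4.6" --pt "3.7 3.6 -9.1" --pt "5.6 5.3 -13.7" --pt "7.5 7.1 -18.2" --pt "9.3 8.9 -22.8" --turn '[0,0,0,0,0]' --gripper '[0,0,0,0,0]'

```text
time_s: 5.4
tool_pos: [-0.0077, 0.4805, 0.3513]
tool_rot: [-142.6, 38.4, 87.8]
force: [-1.3, 0.3, -2.2]
grip_width: 0.0002
```

```bash
python3 st.py;python3 go.py "[(.1,.55,.38),(.55,.45,.4),(.75,.2,.42)]"
```

```text
5.4 [-0.0077  0.4805  0.3513] [-142.62   38.45   87.76] q [-64.15  23.66 -13.05  78.28 -29.51 117.58  -8.25] F [-1.3  0.3 -2.2] 
R [[0.031, 0.779, -0.626], [0.783, -0.408, -0.47], [-0.622, -0.475, -0.622]] 0.00015495052016400334
0 [1.3, 1.4, -3.9]
1 [2.7, 2.8, -7.9]
2 [4.0, 4.2, -11.8]
3 [3.0, 9.0, -14.9]
4 [2.1, 13.7, -18.0]
5 [1.1, 18.5, -21.1]
6 [0.1, 23.3, -24.1]
7 [-0.8, 28.1, -27.2]
8 [-1.8, 32.8, -30.3]
9 [-2.7, 37.6, -33.4]
10 [-3.7, 42.4, -36.5]
11 [-7.1, 46.5, -36.8]
12 [-10.4, 50.7, -37.2]
13 [-13.8, 54.8, -37.5]
14 [-17.2, 59.0, -37.8]
15 [-20.5, 63.1, -38.2]
16 [-23.9, 67.2, -38.5]
```

Request:
carry_out --pt "1.3 1.4 -3.9" --pt "2.7 2.8 -7.9" --pt "4 4.2 -11.8" --pt "3 9 -14.9" --pt "2.1 13.7 -18" --turn '[0,0,0,0,0]' --gripper '[0,0,0,0,0]'

```text
time_s: 6.02
tool_pos: [0.1381, 0.4867, 0.3368]
tool_rot: [-145.7, 33.4, 84.0]
force: [-1.0, -3.6, 3.6]
grip_width: 0.0007
```

```bash
python3 st.py;python3 go.py "[(.55,.45,.4),(.75,.2,.42)]"
```

```text
6.025 [0.1381 0.4867 0.3368] [-145.72   33.37   84.03] q [-21.45  50.28 -79.21  69.51   6.69 117.66 -28.28] F [-1.  -3.6  3.6] 
R [[0.087, 0.79, -0.607], [0.831, -0.394, -0.394], [-0.55, -0.47, -0.69]] 0.0006654863834807254
0 [-0.4, 4.4, -4.0]
1 [-0.8, 8.9, -8.0]
2 [-1.3, 13.3, -12.0]
3 [-1.7, 17.7, -16.0]
4 [-2.1, 22.1, -20.0]
5 [-2.5, 26.6, -23.9]
6 [-3.0, 31.0, -27.9]
7 [-6.3, 35.1, -28.5]
8 [-9.7, 39.2, -29.2]
9 [-13.0, 43.3, -29.8]
10 [-16.4, 47.5, -30.4]
11 [-19.7, 51.6, -31.0]
12 [-23.1, 55.7, -31.6]
```

Request:
carry_out --pt "-0.4 4.4 -4" --pt "-0.8 8.9 -8" --pt "-1.3 13.3 -12" --pt "-1.7 17.7 -16" --pt "-2.1 22.1 -20" --turn '[0,0,0,0,0]' --gripper '[0,0,0,0,0]'

```text
time_s: 6.65
tool_pos: [0.3011, 0.4385, 0.2994]
tool_rot: [-151.2, 30.2, 74.2]
force: [-3.6, 1.7, 0.1]
grip_width: 0.0002
```

```bash
python3 st.py;python3 go.py "[(.55,.45,.4),(.75,.2,.42)]"
```

```text
6.65 [0.3011 0.4385 0.2994] [-151.18   30.17   74.16] q [-23.05  37.11 -43.36  66.76  -0.89 117.43  -1.32] F [-3.6  1.7  0.1] 
R [[0.236, 0.777, -0.584], [0.832, -0.472, -0.292], [-0.503, -0.417, -0.758]] 0.00023852593689380352
0 [0.4, 2.9, -4.5]
1 [0.7, 5.8, -9.0]
2 [1.1, 8.8, -13.5]
3 [1.4, 11.7, -18.0]
4 [1.8, 14.6, -22.5]
5 [-1.1, 19.0, -23.5]
6 [-3.9, 23.4, -24.4]
7 [-6.8, 27.9, -25.4]
8 [-9.6, 32.3, -26.4]
9 [-12.5, 36.7, -27.4]
10 [-15.3, 41.1, -28.4]
```

```bash
python3 go.py "[(.45,.3,.42),(.65,.12,.47),(.85,-.1,.5)]"
```

```text
0 [-3.5, 3.3, -3.4]
1 [-7.0, 6.5, -6.9]
2 [-10.5, 9.8, -10.3]
3 [-14.1, 13.1, -13.8]
4 [-16.6, 17.5, -15.8]
5 [-19.2, 21.9, -17.9]
6 [-21.7, 26.3, -19.9]
7 [-24.3, 30.6, -21.9]
8 [-26.8, 35.0, -24.0]
9 [-29.8, 40.0, -25.5]
10 [-32.9, 44.9, -27.0]
11 [-35.9, 49.8, -28.5]
12 [-38.9, 54.8, -30.0]
13 [-41.9, 59.7, -31.5]
```

Request:
carry_out --pt "-3.5 3.3 -3.4" --pt "-7 6.5 -6.9" --pt "-10.5 9.8 -10.3" --pt "-14.1 13.1 -13.8" --pt "-16.6 17.5 -15.8" --turn '[0,0,0,0,0]' --gripper '[0,0,0,0,0]'

```text
time_s: 7.28
tool_pos: [0.3721, 0.3235, 0.3536]
tool_rot: [-155.2, 22.1, 71.4]
force: [0.5, 0.8, -1.3]
grip_width: 0.0006
```

```bash
python3 st.py;python3 go.py "[(.65,.12,.47),(.85,-.1,.5)]"
```

```text
7.275 [0.3721 0.3235 0.3536] [-155.2    22.14   71.45] q [-26.28  21.75 -15.74  71.91  -6.63 117.61  22.51] F [ 0.5  0.8 -1.3] 
R [[0.295, 0.81, -0.507], [0.878, -0.439, -0.191], [-0.377, -0.389, -0.841]] 0.0005778780598036087
0 [-2.0, 3.8, -2.9]
1 [-4.0, 7.7, -5.7]
2 [-6.0, 11.5, -8.6]
3 [-8.0, 15.4, -11.4]
4 [-10.1, 19.2, -14.3]
5 [-12.1, 23.1, -17.1]
6 [-14.1, 26.9, -20.0]
7 [-17.0, 31.9, -21.7]
8 [-19.9, 36.8, -23.4]
9 [-22.8, 41.7, -25.1]
10 [-25.7, 46.7, -26.7]
11 [-28.6, 51.6, -28.4]
```

```bash
python3 go.py "[(.45,.1,.42),(.36,-.28,.45)]"
```

```text
0 [-4.0, 2.7, -1.1]
1 [-7.9, 5.4, -2.1]
2 [-11.9, 8.1, -3.2]
3 [-15.9, 10.8, -4.2]
4 [-19.8, 13.5, -5.3]
5 [-25.1, 14.7, -3.9]
6 [-30.5, 15.9, -2.6]
7 [-35.8, 17.1, -1.3]
8 [-41.1, 18.2, 0.0]
9 [-46.4, 19.4, 1.4]
10 [-51.7, 20.6, 2.7]
11 [-57.0, 21.8, 4.0]
```

Request:
carry_out --pt "-4 2.7 -1.1" --pt "-7.9 5.4 -2.1" --pt "-11.9 8.1 -3.2" --pt "-15.9 10.8 -4.2" --pt "-19.8 13.5 -5.3" --turn '[0.15,0.3,0.45,0.6,0.75]' --gripper '[0,0,0,0,0]'

```text
time_s: 7.9
tool_pos: [0.4374, 0.0999, 0.3748]
tool_rot: [-179.9, 29.8, 22.7]
force: [1.0, -0.2, -0.6]
grip_width: 0.0006
```

```bash
python3 st.py;python3 go.py "[(.36,-.28,.45)]"
```

```text
7.9 [0.4374 0.0999 0.3748] [-179.93   29.82   22.71] q [-46.93  15.62  36.68  78.96  -2.8  117.6   13.18] F [ 1.  -0.2 -0.6] 
R [[0.8, 0.385, -0.459], [0.335, -0.923, -0.191], [-0.497, -0.001, -0.868]] 0.0006133329738198692
0 [-3.2, 4.6, 0.6]
1 [-6.5, 9.2, 1.2]
2 [-9.7, 13.7, 1.8]
3 [-12.9, 18.3, 2.4]
4 [-16.2, 22.9, 3.1]
5 [-19.4, 27.5, 3.7]
6 [-22.7, 32.1, 4.3]
```

Request:
carry_out --pt "-3.2 4.6 0.6" --pt "-6.5 9.2 1.2" --pt "-9.7 13.7 1.8" --pt "-12.9 18.3 2.4" --pt "-16.2 22.9 3.1" --turn '[0.1,0.2,0.3,0.4,0.4]' --gripper '[0,0,0,0,0]'

```text
time_s: 8.52
tool_pos: [0.3825, -0.1717, 0.4278]
tool_rot: [167.6, 27.3, -3.0]
force: [1.2, 0.4, 0.8]
grip_width: 0.0004
```

```bash
python3 st.py;python3 go.py "[(.36,-.28,.45)]"
```

```text
8.525 [ 0.3825 -0.1717  0.4278] [167.61  27.35  -2.96] q [-38.59   6.43  51.71  83.17  13.7  116.63  17.68] F [1.2 0.4 0.8] 
R [[0.887, 0.048, -0.459], [-0.046, -0.981, -0.191], [-0.459, 0.191, -0.868]] 0.00040138950257986297
0 [-1.3, 5.5, 0.6]
1 [-2.5, 10.9, 1.2]
```

```bash
python3 go.py "[(.33,-.33,.45),(.52,-.52,.5)]"; python3 - <<'E'
from cell import read_camera
import cv2
cv2.imwrite("pics/s1.png",read_camera("scene")[:,:,::-1])
E
```

```text
0 [-1.7, 5.2, 1.2]
1 [-3.3, 10.5, 2.3]
2 [-5.0, 15.7, 3.5]
3 [-1.9, 19.8, 1.6]
4 [1.2, 23.9, -0.3]
5 [4.3, 28.0, -2.2]
6 [7.4, 32.1, -4.0]
7 [10.5, 36.2, -5.9]
```

View pics/s1.png

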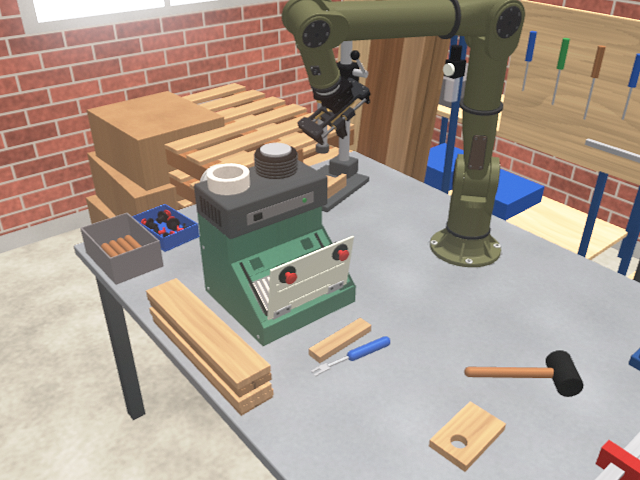

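Request:
carry_out --pt "-1.7 5.2 1.2" --pt "-3.3 10.5 2.3" --pt "-5 15.7 3.5" --pt "-1.9 19.8 1.6" --pt "1.2 23.9 -0.3" --turn '[0,0,0,0,0]' --gripper '[0,0,0,0,0]'

```text
time_s: 9.2
tool_pos: [0.4081, -0.4047, 0.4713]
tool_rot: [167.6, 27.2, -2.9]
force: [-0.7, 1.3, 3.7]
grip_width: 0.0005
```

```bash
python3 st.py;python3 go.py "[(.62,-.52,.5)]"
```

```text
9.2 [ 0.4081 -0.4047  0.4713] [167.64  27.23  -2.86] q [ -7.75  27.62  60.01  61.03   5.16 113.12  52.85] F [-0.7  1.3  3.7] 
R [[0.888, 0.049, -0.457], [-0.044, -0.98, -0.191], [-0.458, 0.19, -0.869]] 0.000506443867731062
0 [3.6, 2.6, -2.0]
1 [7.2, 5.2, -4.0]
2 [10.8, 7.7, -6.0]
3 [14.4, 10.3, -8.0]
4 [18.0, 12.9, -10.0]
```

Request:
carry_out --pt "3.6 2.6 -2" --pt "7.2 5.2 -4" --pt "10.8 7.7 -6" --pt "14.4 10.3 -8" --pt "18 12.9 -10" --turn '[0,0,0,0,0]' --gripper '[0,0,0,0,0]'

```text
time_s: 9.82
tool_pos: [0.5269, -0.4636, 0.5259]
tool_rot: [165.0, 13.3, -3.7]
force: [1.1, -2.8, -1.6]
grip_width: 0.0002
```

```bash
python3 st.py;python3 go.py "[(.72,-.6,.5)]"
```

```text
9.825 [ 0.5269 -0.4636  0.5259] [164.96  13.33  -3.71] q [ 19.17  34.43  28.4   31.63   4.95 117.58  43.61] F [ 1.1 -2.8 -1.6] 
R [[0.971, -0.003, -0.239], [-0.063, -0.968, -0.245], [-0.231, 0.253, -0.94]] 0.00019832630613598372
0 [5.1, 3.1, 0.3]
1 [10.1, 6.2, 0.6]
2 [15.2, 9.4, 0.9]
3 [20.2, 12.5, 1.2]
```

```bash
python3 go.py "[(.55,-.73,.5)]"
```

```text
0 [0.9, 5.0, 1.7]
1 [1.8, 10.0, 3.4]
2 [2.7, 15.1, 5.0]
3 [3.6, 20.1, 6.7]
4 [4.5, 25.1, 8.4]
```

Request:
carry_out --pt "0.9 5 1.7" --pt "1.8 10 3.4" --pt "2.7 15.1 5" --pt "3.6 20.1 6.7" --turn '[0,0,0,0]' --gripper '[0,0,0,0]'

```text
time_s: 10.32
tool_pos: [0.4816, -0.6627, 0.4918]
tool_rot: [161.1, 12.2, -6.5]
force: [0.6, -0.2, 0.4]
grip_width: 0.0003
```

```bash
python3 st.py;python3 go.py "[(.55,-.8,.5)]"
```

```text
10.325 [ 0.4816 -0.6627  0.4918] [161.14  12.16  -6.51] q [ 39.29  51.81  47.64   7.25 -18.76 117.64  54.1 ] F [ 0.6 -0.2  0.4] 
R [[0.971, -0.04, -0.235], [-0.111, -0.948, -0.299], [-0.211, 0.316, -0.925]] 0.00033323554584616815
0 [2.7, 4.3, 0.6]
1 [5.3, 8.7, 1.2]
2 [8.0, 13.0, 1.7]
```

Request:
carry_out --pt "2.7 4.3 0.6" --pt "5.3 8.7 1.2" --pt "8 13 1.7" --pt "8 13 1.7" --turn '[0,0,0,0]' --gripper '[0,0,0,0]'

```text
time_s: 10.82
tool_pos: [0.4781, -0.689, 0.4694]
tool_rot: [161.2, 12.3, -6.5]
force: [-0.8, -0.2, 0.9]
grip_width: 0.0001
```

```bash
python3 st.py
```

```text
10.825 [ 0.4781 -0.689   0.4694] [161.23  12.28  -6.51] q [ 42.56  55.63  71.07   3.34 -43.86 117.64  54.75] F [-0.8 -0.2  0.9] 
R [[0.971, -0.039, -0.236], [-0.111, -0.948, -0.297], [-0.213, 0.314, -0.925]] 0.00012815690697718784
```

```bash
python3 go.py "[(.42,-.58,.55),(.45,-.6,.85)]"
```

```text
0 [-2.9, -2.5, -3.1]
1 [-5.7, -5.1, -6.2]
2 [-8.6, -7.6, -9.3]
3 [-9.1, -5.7, -14.0]
4 [-9.6, -3.8, -18.6]
5 [-10.2, -2.0, -23.3]
6 [-10.7, -0.1, -27.9]
7 [-11.3, 1.8, -32.5]
8 [-11.8, 3.6, -37.2]
```

Request:
carry_out --pt "-2.9 -2.5 -3.1" --pt "-5.7 -5.1 -6.2" --pt "-8.6 -7.6 -9.3" --pt "-9.1 -5.7 -14" --pt "-9.6 -3.8 -18.6" --turn '[0,0,0,0,0]' --gripper '[0,0,0,0,0]'

```text
time_s: 11.45
tool_pos: [0.4164, -0.5744, 0.6085]
tool_rot: [159.6, 11.3, -5.9]
force: [-9.4, 18.5, -3.9]
grip_width: 0.0005
```

```bash
python3 st.py;python3 go.py "[(.45,-.6,.85)]"
```

```text
11.45 [ 0.4164 -0.5744  0.6085] [159.59  11.26  -5.86] q [ 28.26  35.57  46.56  22.77  -6.29 117.67  58.61] F [-9.4 18.5 -3.9] 
R [[0.976, -0.028, -0.218], [-0.1, -0.939, -0.328], [-0.195, 0.342, -0.919]] 0.0004961093136055215
0 [-0.2, 2.1, -4.4]
1 [-0.5, 4.2, -8.8]
2 [-0.7, 6.3, -13.3]
3 [-0.9, 8.5, -17.7]
4 [-1.2, 10.6, -22.1]
```

Request:
carry_out --pt "-0.2 2.1 -4.4" --pt "-0.5 4.2 -8.8" --pt "-0.7 6.3 -13.3" --pt "-0.9 8.5 -17.7" --pt "-1 9.5 -20" --turn '[0,0,0,0,0]' --gripper '[0,0,0,0,0]'

```text
time_s: 12.08
tool_pos: [0.3884, -0.5499, 0.6925]
tool_rot: [153.4, 8.0, -4.8]
force: [-0.1, 0.2, -0.1]
grip_width: 0.0006
```

```bash
python3 st.py;python3 go.py "[(.45,-.6,.95)]"
```

```text
12.075 [ 0.3884 -0.5499  0.6925] [153.41   8.03  -4.81] q [ 22.21  33.22  70.31  21.29 -20.6  117.58  64.73] F [-0.1  0.2 -0.1] 
R [[0.987, -0.013, -0.162], [-0.083, -0.896, -0.436], [-0.14, 0.443, -0.885]] 0.0006052224876974118
0 [0.6, 3.2, -4.3]
1 [1.2, 6.3, -8.6]
2 [1.7, 9.5, -13.0]
3 [2.3, 12.7, -17.3]
4 [2.9, 15.8, -21.6]
```

Request:
carry_out --pt "0.6 3.2 -4.3" --pt "1.2 6.3 -8.6" --pt "1.7 9.5 -13" --pt "2.3 12.7 -17.3" --pt "2.3 12.7 -17.3" --turn '[0,0,0,0,0]' --gripper '[0,0,0,0,0]'

```text
time_s: 12.7
tool_pos: [0.3698, -0.5462, 0.7374]
tool_rot: [149.8, 6.5, -4.0]
force: [0.1, 0.3, 0.3]
grip_width: 0.0004
```

```bash
python3 st.py
```

```text
12.7 [ 0.3698 -0.5462  0.7374] [149.77   6.51  -4.04] q [ 26.35  29.35  54.63  16.94  -8.   117.61  63.8 ] F [0.1 0.3 0.3] 
R [[0.991, -0.004, -0.133], [-0.07, -0.866, -0.495], [-0.113, 0.5, -0.858]] 0.00038018866199444586
```

```bash
python3 go.py "[(.5,-.58,.95)]"
```

```text
0 [2.1, 2.7, -3.7]
1 [4.3, 5.4, -7.3]
2 [6.4, 8.1, -11.0]
3 [8.6, 10.8, -14.6]
4 [10.7, 13.5, -18.3]
```

Request:
carry_out --pt "2.1 2.7 -3.7" --pt "4.3 5.4 -7.3" --pt "6.4 8.1 -11" --pt "8.6 10.8 -14.6" --pt "10.7 13.5 -18.3" --turn '[0,0,0,0,0]' --gripper '[0,0,0,0,0]'

```text
time_s: 13.32
tool_pos: [0.3989, -0.5323, 0.7568]
tool_rot: [146.6, 5.0, -3.0]
force: [0.6, 0.6, 0.1]
grip_width: 0.0008
```

```bash
python3 st.py
```

```text
13.325 [ 0.3989 -0.5323  0.7568] [146.57   5.02  -3.05] q [ 25.4   30.5   56.43  12.73 -10.17 117.61  62.06] F [0.6 0.6 0.1] 
R [[0.995, 0.004, -0.102], [-0.053, -0.836, -0.546], [-0.087, 0.549, -0.831]] 0.0008073872503558675
```

```bash
python3 go.py "[(.42,-.2,.62),(.52,.15,.48)]"
```

```text
0 [0.3, -5.9, -1.2]
1 [0.5, -11.8, -2.3]
2 [0.8, -17.6, -3.5]
3 [1.0, -23.5, -4.7]
4 [1.3, -29.4, -5.8]
5 [1.5, -35.3, -7.0]
6 [2.9, -40.5, -8.2]
7 [4.2, -45.8, -9.4]
8 [5.5, -51.1, -10.6]
9 [6.9, -56.4, -11.9]
10 [8.2, -61.6, -13.1]
11 [9.5, -66.9, -14.3]
12 [10.8, -72.2, -15.5]
```

Request:
carry_out --pt "0.3 -5.9 -1.2" --pt "0.5 -11.8 -2.3" --pt "0.8 -17.6 -3.5" --pt "1 -23.5 -4.7" --pt "1.3 -29.4 -5.8" --turn '[0,0,0,0,0]' --gripper '[0,0,0,0,0]'

```text
time_s: 13.95
tool_pos: [0.4091, -0.3537, 0.6929]
tool_rot: [146.8, 4.7, -3.4]
force: [-0.4, 0.1, 1.7]
grip_width: 0.0004
```

```bash
python3 st.py; python3 go.py "[(.42,-.2,.62),(.52,.15,.48)]"
```

```text
13.95 [ 0.4091 -0.3537  0.6929] [146.83   4.74  -3.37] q [-39.43   7.69  68.47  53.91  26.3  110.18  38.31] F [-0.4  0.1  1.7] 
R [[0.995, -0.004, -0.101], [-0.059, -0.838, -0.542], [-0.083, 0.545, -0.834]] 0.00042586033019033706
0 [0.3, -5.6, -0.8]
1 [0.5, -11.2, -1.6]
2 [0.8, -16.9, -2.4]
3 [2.1, -22.2, -3.5]
4 [3.4, -27.4, -4.7]
5 [4.7, -32.7, -5.9]
6 [6.0, -38.0, -7.1]
7 [7.3, -43.3, -8.3]
8 [8.5, -48.6, -9.5]
9 [9.8, -53.9, -10.7]
```

Request:
carry_out --pt "0.3 -5.6 -0.8" --pt "0.5 -11.2 -1.6" --pt "0.8 -16.9 -2.4" --pt "2.1 -22.2 -3.5" --pt "3.4 -27.4 -4.7" --turn '[0,0,0,0,0]' --gripper '[0,0,0,0,0]'

```text
time_s: 14.58
tool_pos: [0.4328, -0.1657, 0.611]
tool_rot: [146.6, 4.1, -3.0]
force: [-0.5, 0.2, 1.2]
grip_width: 0.0005
```

```bash
python3 st.py; python3 go.py "[(.55,.13,.42)]"
```

```text
14.575 [ 0.4328 -0.1657  0.611 ] [146.6    4.14  -2.99] q [-24.63  -1.86  16.82  69.54  37.32 117.62   6.61] F [-0.5  0.2  1.2] 
R [[0.996, -0.004, -0.089], [-0.052, -0.836, -0.547], [-0.072, 0.549, -0.833]] 0.0005227807636137492
0 [1.6, -5.0, -0.2]
1 [3.3, -10.1, -0.4]
2 [4.9, -15.1, -0.6]
3 [6.6, -20.1, -0.7]
4 [8.2, -25.2, -0.9]
5 [9.9, -30.2, -1.1]
6 [11.5, -35.2, -1.3]
```

Request:
carry_out --pt "1.6 -5 -0.2" --pt "3.3 -10.1 -0.4" --pt "4.9 -15.1 -0.6" --pt "6.6 -20.1 -0.7" --pt "8.2 -25.2 -0.9" --turn '[0,0,0,0,0]' --gripper '[0,0,0,0,0]'

```text
time_s: 15.2
tool_pos: [0.517, 0.0435, 0.4732]
tool_rot: [146.6, 4.2, -3.3]
force: [1.2, -0.1, 0.8]
grip_width: 0.0005
```

```bash
python3 st.py; python3 go.py "[(.61,.12,.3)]"
```

```text
15.2 [0.517  0.0435 0.4732] [146.56   4.18  -3.27] q [-33.61  11.11   9.17  71.82  28.41 114.52 -18.31] F [ 1.2 -0.1  0.8] 
R [[0.996, -0.008, -0.092], [-0.057, -0.835, -0.547], [-0.073, 0.55, -0.832]] 0.00045566260145515105
0 [2.5, -4.0, 2.3]
1 [5.0, -8.0, 4.7]
2 [7.6, -12.0, 7.0]
3 [10.1, -16.0, 9.4]
```

Tilt is held at about 33°. Next I work out the closing arc.

```bash
cat > arc.py <<'E'
from m import *
p=np.load('p.npy'); ex=np.array([np.cos(p[2]),np.sin(p[2]),0]); ez=np.array([0,0,1.])
def tcp(th,R,gap,a=.118,y=0.):
    s=np.radians(40)+th
    m=np.sin(s)*ex-np.cos(s)*ez      # inward normal
    P=E2W(p,hat(th,a,y,.006+gap))
    c=[.008*R[:,2]+k*.0095*R[:,1] for k in(-1,1)]
    v=[q@m for q in c]
    w=c[int(np.argmax(v))] if abs(v[0]-v[1])>.004 else .008*R[:,2]+ (max(v)-.008*R[:,2]@m)*m
    return P-w
E
python3 - <<'E'
from arc import *; from go import rows,R
print(p[3])
for th,g in((1.0,.04),(1.0,.01),(.8,0),(.4,0),(0,0)): print(th,tcp(th,R,g).round(4))
print(rows([tcp(1.0,R,.06),tcp(1.0,R,.025)]))
E
```

```text
1.0142915899738885
1.0 [0.6172 0.0454 0.1876]
1.0 [0.616  0.0157 0.1914]
0.8 [ 0.6147 -0.0177  0.1946]
0.4 [ 0.6128 -0.0635  0.1842]
0 [ 0.6113 -0.1088  0.1629]
[[2.0, -3.0, 3.6], [4.0, -5.9, 7.3], [6.0, -8.9, 10.9], [8.0, -11.8, 14.6], [10.0, -14.8, 18.2], [12.0, -17.7, 21.9], [12.1, -14.6, 23.4]]
```

Request:
carry_out --pt "2.5 -4 2.3" --pt "5 -8 4.7" --pt "7.6 -12 7" --pt "9.8 -14.5 12.5" --pt "10.8 -16.5 17.5" --turn '[0,0,0,0,0]' --gripper '[0,0,0,0,0]'

```text
time_s: 15.82
tool_pos: [0.6096, 0.0786, 0.2273]
tool_rot: [146.5, 4.2, -3.2]
force: [0.1, 0.1, 0.1]
grip_width: 0.0002
```

```bash
python3 st.py; python3 - <<'E'
from arc import *; from go import rows,R
print(rows([tcp(1.0,R,.03)]), [rows([tcp(t,R,0)],9)[0] for t in(1,.8,.6,.4,.2,0)])
from cell import read_camera
cv2.imwrite("pics/s2.png",read_camera("scene")[100:400,100:500,::-1].repeat(2,0).repeat(2,1))
E
```

```text
15.825 [0.6096 0.0786 0.2273] [146.53   4.23  -3.21] q [-31.66  26.2    8.67  80.24  24.03  93.08 -28.  ] F [0.1 0.1 0.1] 
R [[0.996, -0.006, -0.092], [-0.056, -0.835, -0.547], [-0.074, 0.55, -0.832]] 0.0002454635048549707
[[1.2, 1.5, 5.5]] [[1.3, 4.2, 6.8], [1.3, 6.2, 7.9], [1.3, 8.0, 9.5], [1.4, 9.5, 11.3], [1.5, 10.6, 13.4], [1.7, 12.1, 15.6]]
```

View pics/s2.png

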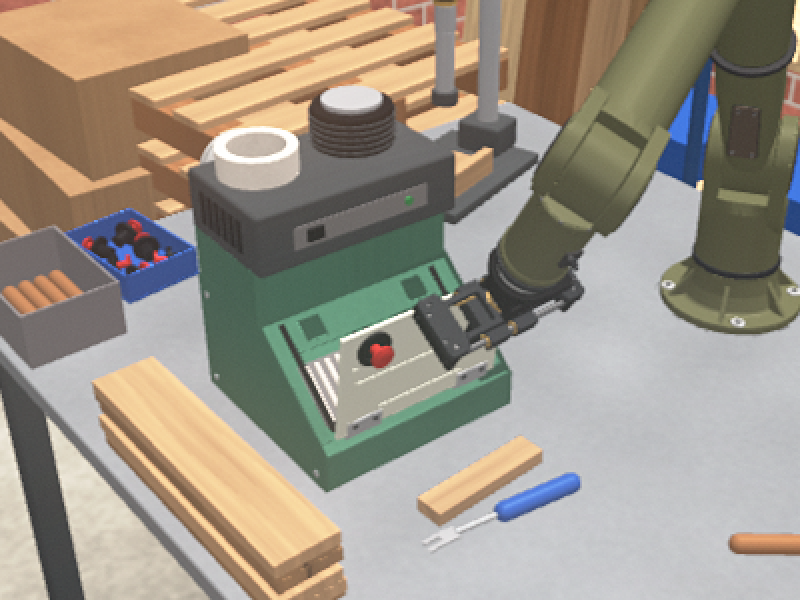

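Request:
carry_out --pt "1 0.8 3" --pt "1.2 1.5 5.5" --pt "1.3 3.3 6.4" --pt "1.3 4.2 6.8" --turn '[0,0,0,0]' --gripper '[0,0,0,0]'

```text
time_s: 16.38
tool_pos: [0.6157, 0.0057, 0.1966]
tool_rot: [146.7, 4.1, -3.3]
force: [-1.1, 3.6, -2.8]
grip_width: 0.0003
```

```bash
python3 st.py; python3 - <<'E'
from arc import *; from go import rows,R
print([rows([tcp(t,R,0)],9)[0] for t in(.8,.6,.4,.2,.1,0,-.03)])
from cell import read_camera
cv2.imwrite("pics/s3.png",read_camera("scene")[180:380,180:450,::-1].repeat(3,0).repeat(3,1)[:600,:800])
E
```

```text
16.375 [0.6157 0.0057 0.1966] [146.73   4.14  -3.29] q [-27.31  25.06  10.35  85.53  25.19  86.49 -24.69] F [-1.1  3.6 -2.8] 
R [[0.996, -0.008, -0.092], [-0.057, -0.837, -0.544], [-0.072, 0.547, -0.834]] 0.0002977956585799746
[[0.0, 1.9, 1.5], [0.1, 3.7, 3.0], [0.2, 5.1, 4.8], [0.3, 6.2, 6.9], [0.4, 6.6, 8.0], [0.5, 7.7, 9.1], [0.5, 7.8, 9.5]]
```

View pics/s3.png

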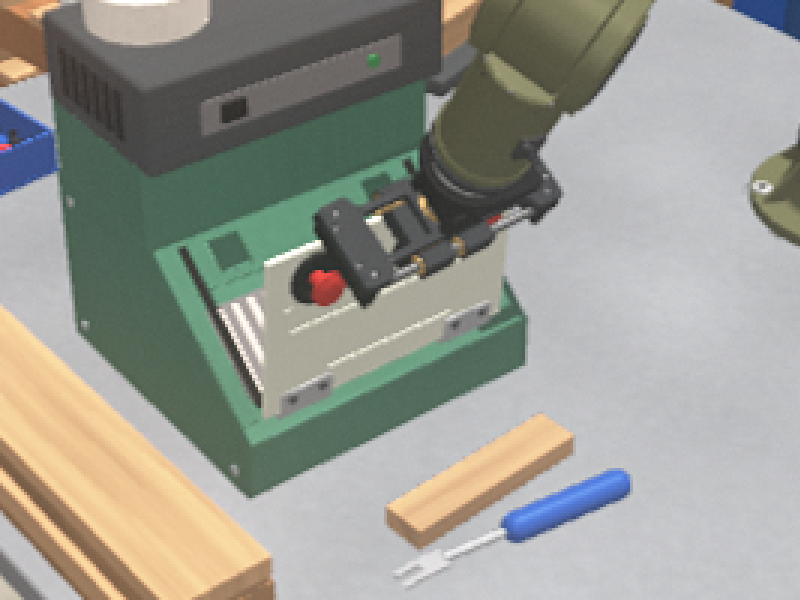

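Request:
carry_out --pt "0 1.9 1.5" --pt "0.1 2.8 2.2" --pt "0.1 3.7 3" --pt "0.2 4.4 3.9" --pt "0.2 5.1 4.8" --turn '[0,0,0,0,0]' --gripper '[0,0,0,0,0]'

```text
time_s: 17.05
tool_pos: [0.6133, -0.064, 0.1835]
tool_rot: [146.6, 4.1, -3.2]
force: [1.6, 1.6, 1.1]
grip_width: 0.0003
```

```bash
python3 st.py; python3 - <<'E'
from arc import *; from go import rows,R
print([rows([tcp(t,R,0)],9)[0] for t in(.4,.3,.2,.1,.05,0,-.03)])
E
```

```text
17.05 [ 0.6133 -0.064   0.1835] [146.58   4.14  -3.25] q [-23.36  23.47  12.13  89.52  26.62  81.66 -20.94] F [1.6 1.6 1.1] 
R [[0.996, -0.008, -0.091], [-0.057, -0.836, -0.547], [-0.072, 0.549, -0.832]] 0.0003379780187423472
[[-0.1, -0.0, -0.1], [-0.0, 0.6, 0.9], [0.1, 1.1, 2.0], [0.1, 1.4, 3.1], [0.2, 2.5, 3.6], [0.2, 2.6, 4.2], [0.2, 2.7, 4.6]]
```

Request:
carry_out --pt "0 0.6 0.9" --pt "0.1 1.1 2" --pt "0.1 1.5 3.1" --pt "0.2 1.9 3.7" --pt "0.2 2.1 4.2" --turn '[0,0,0,0,0]' --gripper '[0,0,0,0,0]'

```text
time_s: 17.68
tool_pos: [0.6108, -0.1033, 0.1609]
tool_rot: [146.6, 4.2, -3.3]
force: [-5.4, 12.6, 15.5]
grip_width: 0.0006
```

```bash
python3 st.py; python3 - <<'E'
from cell import read_camera
cv2=__import__('cv2')
cv2.imwrite("pics/s4.png",read_camera("scene")[180:380,180:450,::-1].repeat(3,0).repeat(3,1)[:600,:800])
E
```

```text
17.675 [ 0.6108 -0.1033  0.1609] [146.63   4.19  -3.29] q [-20.91  23.65  13.12  92.15  27.24  77.57 -19.4 ] F [-5.4 12.6 15.5] 
R [[0.996, -0.008, -0.093], [-0.057, -0.836, -0.546], [-0.073, 0.549, -0.833]] 0.0005903287596656536
```

View pics/s4.png

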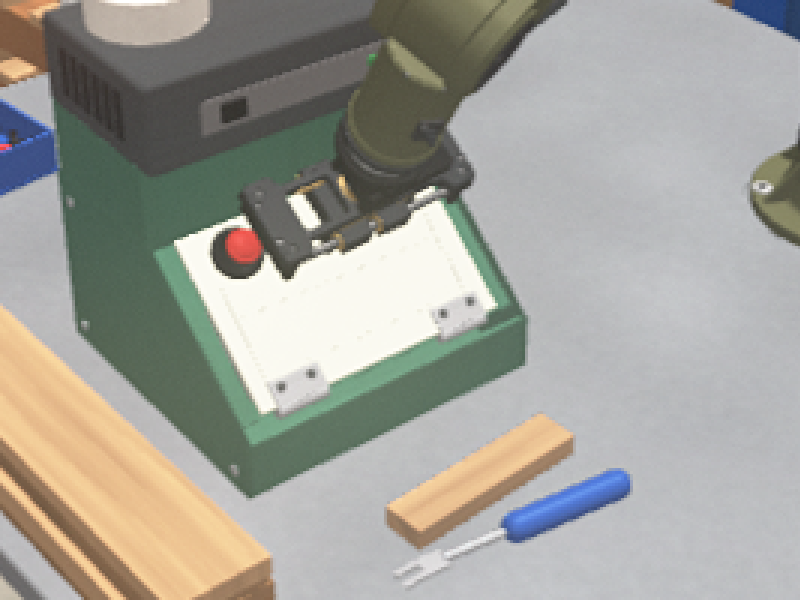

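Request:
carry_out --pt "0 0 0.15" --pt "0 0 0.3" --pt "0 0 0.3" --turn '[0,0,0]' --gripper '[0,0,0]'

```text
time_s: 18.1
tool_pos: [0.6109, -0.1032, 0.1608]
tool_rot: [146.6, 4.1, -3.2]
force: [-6.4, 10.4, 15.9]
grip_width: 0.0006
```

```bash
python3 st.py; python3 - <<'E'
from arc import *; from go import R,o
s=np.radians(40); n=-np.sin(s)*ex+np.cos(s)*ez; F=E2W(p,hat(0,.118,0,.006))
for k in(-1,1): print(k,(o['tool_pos']+.008*R[:,2]+k*.0095*R[:,1]-F)@n*1000,'mm over model face; Fn',o['force']@n)
print('tilt to normal deg',np.degrees(np.arccos(-R[:,2]@n)))
E
```

```text
18.1 [ 0.6109 -0.1032  0.1608] [146.63   4.13  -3.22] q [-20.91  23.59  13.08  92.23  27.29  77.48 -19.43] F [-6.4 10.4 15.9] 
R [[0.996, -0.007, -0.091], [-0.056, -0.836, -0.546], [-0.072, 0.549, -0.833]] 0.0005576246525591795
-1 4.173253819378795 mm over model face; Fn 18.68707141785494
1 1.951271538895106 mm over model face; Fn 18.68707141785494
tilt to normal deg 7.698464578919723
```

Request:
carry_out --pt "0 -0.5 -4" --pt "0 -4 -8" --pt "0 -9 -10" --pt "0 -13 -11" --turn '[0,0,0,0]' --gripper '[0,0,0,0]'

```text
time_s: 18.6
tool_pos: [0.6222, 0.0654, 0.1779]
tool_rot: [146.6, 4.1, -3.2]
force: [0.7, 0.2, 1.1]
grip_width: 0.0003
```

```bash
python3 st.py; python3 - <<'E'
from cell import read_camera,get_calibration
import cv2
w=get_calibration('wrist');cv2.imwrite("pics/w5.png",read_camera("wrist")[:,:,::-1]); __import__('pickle').dump(w,open('w5.pkl','wb'))
a=read_camera("scene")[180:330,220:370,::-1];cv2.imwrite("pics/s5.png",cv2.resize(a,(600,600),interpolation=cv2.INTER_CUBIC))
a=read_camera("top")[130:280,280:430,::-1];cv2.imwrite("pics/t5.png",cv2.resize(a,(600,600),interpolation=cv2.INTER_CUBIC))
E
```

```text
18.6 [0.6222 0.0654 0.1779] [146.63   4.11  -3.18] q [-30.34  28.83   8.82  82.28  24.    88.07 -28.74] F [0.7 0.2 1.1] 
R [[0.996, -0.007, -0.09], [-0.055, -0.836, -0.546], [-0.072, 0.549, -0.833]] 0.0003034374461427297
```

View pics/w5.png

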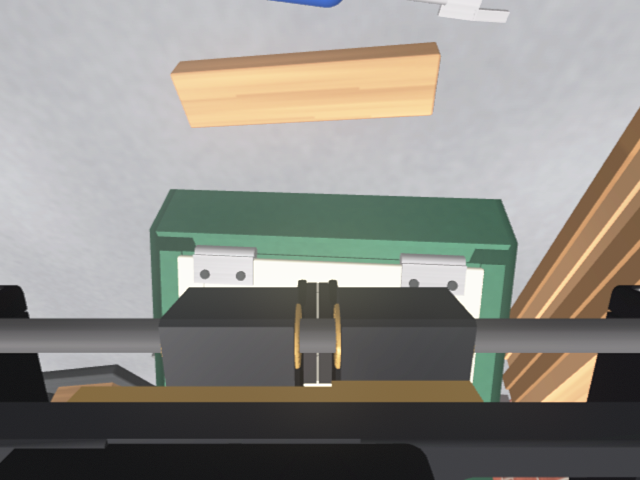

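View pics/s5.png

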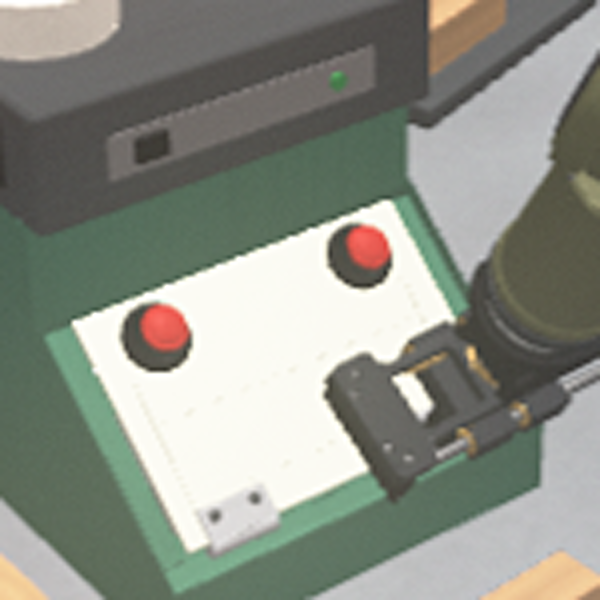

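View pics/t5.png

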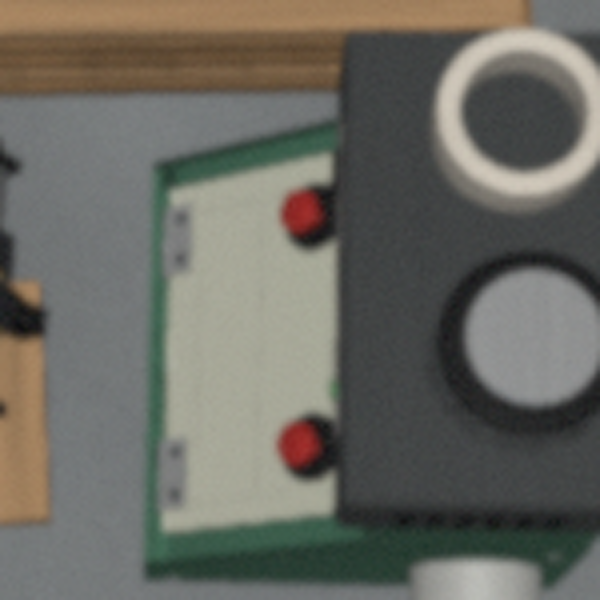

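```bash
python3 - <<'E'
from arc import *
S=get_calibration('scene');T=get_calibration('top')
P=lambda c:np.diag([1,1,1])@np.array([[c['fx'],0,c['cx']],[0,c['fy'],c['cy']],[0,0,1]])@np.c_[c['R'],c['t']]
for nm,a,b,y in(('L',(165,328),(305,211),.08),('R',(368,246),(300,446),-.08)):
    u=np.array([220+a[0]/4,180+a[1]/4]);v=np.array([280+b[0]/4,130+b[1]/4])
    X=cv2.triangulatePoints(P(S),P(T),u.reshape(2,1),v.reshape(2,1)).ravel();X=X[:3]/X[3]
    M=E2W(p,hat(0,.135,y,.0295)); print(nm,X.round(4),M.round(4),'reproj model',(proj(S,M)-u).round(1),(proj(T,M)-v).round(1))
E
```

```text
L [ 0.6924 -0.1195  0.1754] [ 0.6905 -0.1151  0.1844] reproj model [-0.  -2.8] [-2.4  0.8]
R [ 0.5313 -0.1136  0.1751] [ 0.5306 -0.1086  0.1844] reproj model [ 0.5 -2.5] [-2.3  0.2]
```

```bash
python3 - <<'E'
from arc import *
S=get_calibration('scene');T=get_calibration('top')
for y in(.08,-.08):
  for th in(0,.03):
    q=lambda c,a,yy,n,o: ((proj(c,E2W(p,hat(th,a,yy,n)))-o)*4).round(0).tolist()
    print(y,th,'collar S,T',q(S,.135,y,.009,(220,180)),q(T,.135,y,.009,(280,130)))
    for n in(.0295,.02,.0135): print('  head n',n,q(S,.135,y,n,(220,180)),q(T,.135,y,n,(280,130)))
q=lambda c,a,yy,n,o: ((proj(c,E2W(p,hat(0,a,yy,n)))-o)*4).round(0).tolist()
for a,yy in((.165,.125),(.165,-.125),(0,.125),(0,-.125)): print('hatch corner',a,yy,q(S,a,yy,.006,(220,180)),q(T,a,yy,.006,(280,130)))
for y in(.15,-.15):print('fan low',((proj(S,E2W(p,(FX,y,.26)))-(220,180))*4).round(),'fan top T',((proj(T,E2W(p,(FX,y,.345)))-(280,130))*4).round())
E
```

```text
0.08 0 collar S,T [155.0, 328.0] [314.0, 221.0]
  head n 0.0295 [165.0, 317.0] [296.0, 214.0]
  head n 0.02 [160.0, 322.0] [304.0, 217.0]
  head n 0.0135 [157.0, 326.0] [310.0, 220.0]
0.08 0.03 collar S,T [157.0, 326.0] [310.0, 220.0]
  head n 0.0295 [168.0, 316.0] [291.0, 213.0]
  head n 0.02 [163.0, 321.0] [300.0, 216.0]
  head n 0.0135 [159.0, 324.0] [306.0, 218.0]
-0.08 0 collar S,T [358.0, 248.0] [309.0, 452.0]
  head n 0.0295 [370.0, 236.0] [291.0, 447.0]
  head n 0.02 [365.0, 242.0] [299.0, 449.0]
  head n 0.0135 [361.0, 245.0] [305.0, 451.0]
-0.08 0.03 collar S,T [361.0, 246.0] [305.0, 451.0]
  head n 0.0295 [373.0, 235.0] [286.0, 446.0]
  head n 0.02 [367.0, 240.0] [295.0, 448.0]
  head n 0.0135 [363.0, 244.0] [301.0, 450.0]
hatch corner 0.165 0.125 [71.0, 312.0] [353.0, 151.0]
hatch corner 0.165 -0.125 [390.0, 190.0] [347.0, 515.0]
hatch corner 0 0.125 [189.0, 546.0] [168.0, 193.0]
hatch corner 0 -0.125 [503.0, 403.0] [157.0, 535.0]
fan low [ 39. 234.] fan top T [346.  30.]
fan low [433.  92.] fan top T [338. 511.]
```

```bash
python3 - <<'E'
from arc import *
S=get_calibration('scene');T=get_calibration('top')
s=lambda x,y:np.array([220+x/4,180+y/4]); t=lambda x,y:np.array([280+x/4,130+y/4])
L=[(S,s(165,328),(.135,.08,.0295)),(S,s(368,246),(.135,-.08,.0295)),(T,t(305,211),(.135,.08,.0295)),(T,t(300,446),(.135,-.08,.0295)),
(S,s(157,337),(.135,.08,.009)),(S,s(360,256),(.135,-.08,.009)),(S,s(71,322),(.165,.125,.006)),(S,s(392,200),(.165,-.125,.006)),(S,s(190,552),(0,.125,.006)),
(T,t(167,187),(0,.125,.006)),(T,t(162,532),(0,-.125,.006))]
def r(q,full=False):
    out=[]
    for c,u,h in L:
        X=E2W(q,hat(q[3],*h)); X[2]+=q[4]; out.append(proj(c,X)-u)
    return np.concatenate(out+[[q[4]/.002,q[3]/.03]])
o=least_squares(r,[*p[:3],0,0],loss='soft_l1');q=o.x;print(q,r(q)[:-2].reshape(-1,2).round(1).tolist())
for y in(.08,-.08):
    X=E2W(q,hat(q[3],.135,y,.031));X[2]+=q[4];print(X.round(4))
E
```

```text
[ 0.60928814 -0.16221523 -1.61484461 -0.03447254 -0.00307889] [[-0.6, -1.0], [-0.1, -0.6], [-1.8, 1.1], [-1.9, 0.3], [-0.9, -0.2], [-0.8, 0.0], [-0.4, -0.3], [-1.1, -0.2], [-0.3, -0.0], [-0.3, 1.2], [-2.0, 0.6]]
[ 0.6914 -0.116   0.1795]
[ 0.5316 -0.109   0.1795]
```

```bash
cat > pin.py <<'E'
from arc import *; from go import R,o
s_=np.radians(40); n=-np.sin(s_)*ex+np.cos(s_)*ez
def tc(side,gap):
    X=E2W(p,hat(0,.133,.08*side,.031+.002)); return X+gap*n-.008*R[:,2]
def rel(side,gap): return (100*R.T@(tc(side,gap)-o['tool_pos'])).round(1).tolist()
if __name__=='__main__':
    import sys
    for g in(.08,.05,.03,.015,.005,0,-.005,-.01,-.014,-.016,-.018,-.02): print(g,rel(int(sys.argv[1]),g))
    print('tip gap now mm',(o['tool_pos']+.008*R[:,2]-tc(int(sys.argv[1]),0)-.008*R[:,2])@n*1000,'Fn',o['force']@n)
E
python3 pin.py 1
```

```text
0.08 [7.2, 14.4, -0.5]
0.05 [7.4, 14.7, 2.5]
0.03 [7.6, 15.0, 4.5]
0.015 [7.7, 15.1, 6.0]
0.005 [7.7, 15.2, 7.0]
0 [7.8, 15.3, 7.5]
-0.005 [7.8, 15.4, 8.0]
-0.01 [7.8, 15.4, 8.4]
-0.014 [7.8, 15.5, 8.8]
-0.016 [7.9, 15.5, 9.0]
-0.018 [7.9, 15.5, 9.2]
-0.02 [7.9, 15.5, 9.4]
tip gap now mm 96.67006578274979 Fn 0.23335107863346247
```

Request:
carry_out --pt "3.5 4 -1" --pt "6 8.5 -0.8" --pt "7.4 13 0" --pt "7.5 14.8 2.5" --pt "7.6 15 4.5" --turn '[0,0,0,0,0]' --gripper '[0,0,0,0,0]'

```text
time_s: 19.38
tool_pos: [0.6916, -0.0964, 0.2182]
tool_rot: [146.5, 4.1, -3.6]
force: [-0.6, -0.4, 0.3]
grip_width: 0.0004
```

```bash
python3 st.py;python3 pin.py 1; python3 - <<'E'
from cell import read_camera
import cv2
a=read_camera("scene")[180:330,220:370,::-1];cv2.imwrite("pics/s6.png",cv2.resize(a,(600,600),interpolation=cv2.INTER_CUBIC))
E
```

```text
19.375 [ 0.6916 -0.0964  0.2182] [146.45   4.06  -3.63] q [-18.79  30.75  13.01  75.24  25.64  85.67 -13.85] F [-0.6 -0.4  0.3] 
R [[0.995, -0.014, -0.094], [-0.063, -0.834, -0.548], [-0.071, 0.551, -0.831]] 0.0003672458095964837
0.08 [-0.3, -1.5, -5.2]
0.05 [-0.1, -1.1, -2.2]
0.03 [0.0, -0.9, -0.3]
0.015 [0.1, -0.7, 1.2]
0.005 [0.2, -0.6, 2.2]
0 [0.2, -0.6, 2.7]
-0.005 [0.3, -0.5, 3.2]
-0.01 [0.3, -0.4, 3.7]
-0.014 [0.3, -0.4, 4.1]
-0.016 [0.3, -0.4, 4.3]
-0.018 [0.4, -0.3, 4.5]
-0.02 [0.4, -0.3, 4.7]
tip gap now mm 26.489294023523566 Fn -0.04354535478762662
```

View pics/s6.png

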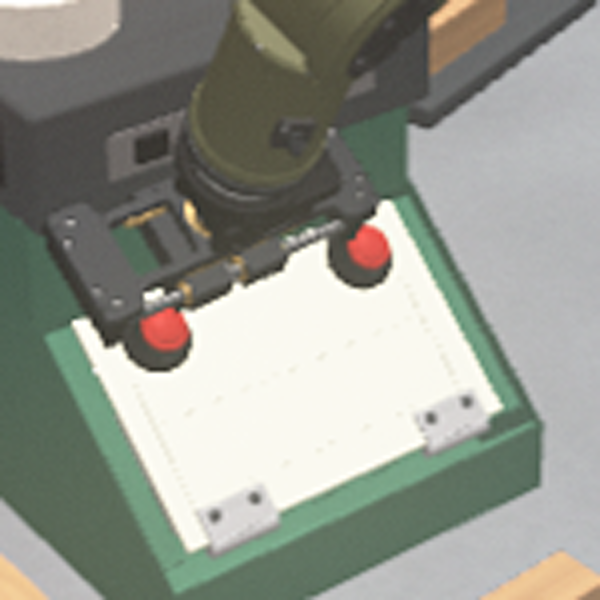

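Request:
carry_out --pt "0.1 -0.7 0.8" --pt "0.2 -0.7 1.8" --pt "0.2 -0.6 2.7" --turn '[0,0,0]' --gripper '[0,0,0]'

```text
time_s: 19.8
tool_pos: [0.6919, -0.0999, 0.1904]
tool_rot: [146.6, 4.2, -3.1]
force: [-0.4, 0.1, 1.1]
grip_width: 0.0002
```

```bash
python3 st.py;python3 pin.py 1
```

```text
19.8 [ 0.6919 -0.0999  0.1904] [146.58   4.21  -3.15] q [-18.46  31.62  12.83  77.16  25.64  82.95 -14.49] F [-0.4  0.1  1.1] 
R [[0.996, -0.005, -0.091], [-0.055, -0.836, -0.547], [-0.073, 0.549, -0.832]] 0.00021847556537368804
0.08 [-0.6, -0.2, -7.7]
0.05 [-0.4, 0.1, -4.7]
0.03 [-0.2, 0.3, -2.8]
0.015 [-0.1, 0.5, -1.3]
0.005 [-0.1, 0.6, -0.3]
0 [-0.0, 0.7, 0.2]
-0.005 [0.0, 0.8, 0.7]
-0.01 [0.0, 0.8, 1.2]
-0.014 [0.1, 0.9, 1.6]
-0.016 [0.1, 0.9, 1.8]
-0.018 [0.1, 0.9, 2.0]
-0.02 [0.1, 0.9, 2.2]
tip gap now mm 2.909886020150199 Fn 0.9142013383099988
```

Request:
carry_out --pt "0 0.6 0" --pt "0 0.7 0.5" --pt "0 0.8 1" --pt "0.1 0.8 1.4" --pt "0.1 0.9 1.8" --turn '[0,0,0,0,0]' --gripper '[0,0,0,0,0]'

```text
time_s: 20.42
tool_pos: [0.6917, -0.1173, 0.1827]
tool_rot: [146.7, 4.1, -3.2]
force: [-0.4, 5.0, 5.7]
grip_width: 0.0006
```

```bash
python3 st.py;python3 pin.py 1|tail -4
```

```text
20.425 [ 0.6917 -0.1173  0.1827] [146.65   4.06  -3.22] q [-17.37  31.58  13.13  78.13  25.78  81.31 -13.89] F [-0.4  5.   5.7] 
R [[0.996, -0.008, -0.09], [-0.056, -0.836, -0.546], [-0.071, 0.548, -0.833]] 0.0005830586351403084
-0.016 [-0.1, -0.2, 0.2]
-0.018 [-0.0, -0.1, 0.4]
-0.02 [-0.0, -0.1, 0.6]
tip gap now mm -14.11201937280191 Fn 7.537754234343931
```

Fn is about 7.5 N, so the pin is moving. Keep pressing along the pin to the stop.

Request:
carry_out --pt "0 -0.1 0.3" --pt "0 -0.1 0.5" --pt "0 -0.1 0.7" --pt "0 -0.1 0.9" --turn '[0,0,0,0]' --gripper '[0,0,0,0]'

```text
time_s: 20.92
tool_pos: [0.692, -0.1182, 0.1813]
tool_rot: [146.7, 3.8, -3.1]
force: [-11.0, 18.7, 33.6]
grip_width: 0.0007
```

```bash
python3 st.py;python3 pin.py 1|tail -4
```

```text
20.925 [ 0.692  -0.1182  0.1813] [146.69   3.8   -3.14] q [-17.29  31.46  13.06  78.44  25.89  80.87 -14.05] F [-11.   18.7  33.6] 
R [[0.996, -0.009, -0.085], [-0.055, -0.836, -0.545], [-0.066, 0.548, -0.834]] 0.0006518353678532982
-0.016 [-0.1, -0.1, 0.1]
-0.018 [-0.1, -0.1, 0.2]
-0.02 [-0.1, -0.1, 0.4]
tip gap now mm -15.728153350406261 Fn 37.49138357035493
```

Request:
carry_out --pt "0 -0.5 -2" --pt "0 -1 -6" --turn '[0,0]' --gripper '[0,0]'

```text
time_s: 21.18
tool_pos: [0.6947, -0.0829, 0.2173]
tool_rot: [146.5, 4.3, -3.4]
force: [-0.3, -0.1, 0.3]
grip_width: 0.0003
```

```bash
python3 st.py;python3 pin.py -1
```

```text
21.175 [ 0.6947 -0.0829  0.2173] [146.48   4.31  -3.44] q [-19.45  31.46  12.69  74.27  25.41  86.51 -14.28] F [-0.3 -0.1  0.3] 
R [[0.995, -0.009, -0.096], [-0.06, -0.835, -0.547], [-0.075, 0.551, -0.831]] 0.0003157692632500021
0.08 [-16.5, -0.7, -3.3]
0.05 [-16.3, -0.3, -0.4]
0.03 [-16.2, -0.1, 1.6]
0.015 [-16.1, 0.1, 3.1]
0.005 [-16.0, 0.2, 4.1]
0 [-15.9, 0.2, 4.6]
-0.005 [-15.9, 0.3, 5.1]
-0.01 [-15.9, 0.3, 5.6]
-0.014 [-15.8, 0.4, 6.0]
-0.016 [-15.8, 0.4, 6.2]
-0.018 [-15.8, 0.4, 6.4]
-0.02 [-15.8, 0.5, 6.6]
tip gap now mm 34.54837143052025 Fn 0.16916325288123463
```

Request:
carry_out --pt "-5.5 -0.2 -0.5" --pt "-11 -0.2 -0.4" --pt "-16.2 -0.2 0.5" --pt "-16.2 -0.1 1" --pt "-16.2 -0.1 1" --turn '[0,0,0,0,0]' --gripper '[0,0,0,0,0]'

```text
time_s: 21.8
tool_pos: [0.534, -0.0776, 0.2208]
tool_rot: [146.6, 4.1, -3.3]
force: [0.1, -0.4, 0.1]
grip_width: 0.0009
```

```bash
python3 st.py;python3 pin.py -1; python3 - <<'E'
from cell import read_camera
import cv2
a=read_camera("scene")[180:330,220:370,::-1];cv2.imwrite("pics/s7.png",cv2.resize(a,(600,600),interpolation=cv2.INTER_CUBIC))
E
```

```text
21.8 [ 0.534  -0.0776  0.2208] [146.57   4.11  -3.31] q [-24.79  12.35  11.73  99.18  28.49  83.71 -22.1 ] F [ 0.1 -0.4  0.1] 
R [[0.996, -0.009, -0.092], [-0.058, -0.835, -0.547], [-0.072, 0.55, -0.832]] 0.0008922789089688842
0.08 [-0.4, -0.6, -4.3]
0.05 [-0.2, -0.2, -1.3]
0.03 [-0.1, 0.0, 0.7]
0.015 [-0.0, 0.2, 2.1]
0.005 [0.1, 0.3, 3.1]
0 [0.1, 0.4, 3.6]
-0.005 [0.1, 0.4, 4.1]
-0.01 [0.2, 0.5, 4.6]
-0.014 [0.2, 0.5, 5.0]
-0.016 [0.2, 0.5, 5.2]
-0.018 [0.2, 0.6, 5.4]
-0.02 [0.2, 0.6, 5.6]
tip gap now mm 36.49837665303078 Fn -0.19403884462252471
```

View pics/s7.png

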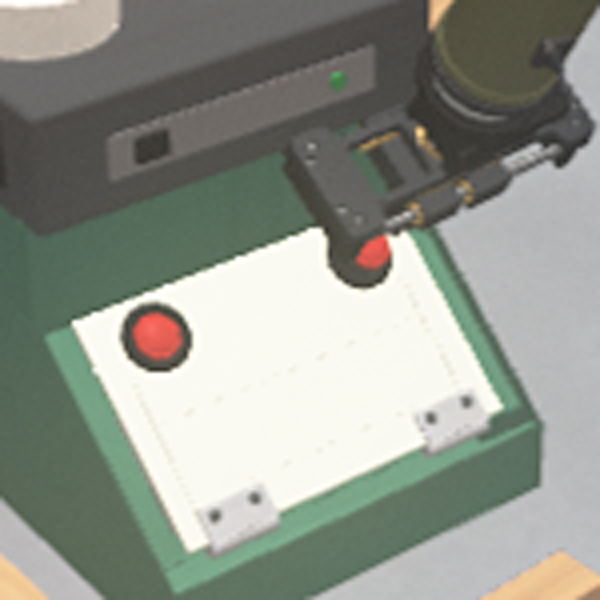

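The left pin now sits centred and flush in its collar at (157,337). Now the right one.

Request:
carry_out --pt "0 0.2 2" --pt "0.1 0.4 3.6" --pt "0.1 0.4 4.1" --pt "0.2 0.5 4.6" --pt "0.2 0.5 5.1" --turn '[0,0,0,0,0]' --gripper '[0,0,0,0,0]'

```text
time_s: 22.48
tool_pos: [0.5321, -0.1087, 0.1821]
tool_rot: [146.5, 4.1, -3.3]
force: [-0.3, 2.0, 7.7]
grip_width: 0.0005
```

```bash
python3 st.py;python3 pin.py -1|tail -4
```

```text
22.475 [ 0.5321 -0.1087  0.1821] [146.54   4.07  -3.26] q [-22.81  13.42  12.81 102.69  29.26  78.18 -21.76] F [-0.3  2.   7.7] 
R [[0.996, -0.008, -0.09], [-0.057, -0.835, -0.547], [-0.071, 0.55, -0.832]] 0.000496397154236313
-0.016 [-0.1, 0.1, 0.3]
-0.018 [-0.1, 0.1, 0.5]
-0.02 [-0.0, 0.1, 0.7]
tip gap now mm -13.203418399042366 Fn 7.2399720504389435
```

Request:
carry_out --pt "0 0.1 0.3" --pt "0 0.1 0.5" --pt "0 0.1 0.7" --pt "0 0.1 0.9" --turn '[0,0,0,0]' --gripper '[0,0,0,0]'

```text
time_s: 22.98
tool_pos: [0.5324, -0.1106, 0.1797]
tool_rot: [146.6, 3.9, -3.1]
force: [-10.2, 19.5, 37.1]
grip_width: 0.0008
```

```bash
python3 st.py;python3 pin.py -1|tail -1
```

```text
22.975 [ 0.5324 -0.1106  0.1797] [146.64   3.93  -3.13] q [-22.59  13.39  12.79 102.98  29.34  77.66 -21.71] F [-10.2  19.5  37.1] 
R [[0.996, -0.008, -0.087], [-0.054, -0.836, -0.546], [-0.068, 0.549, -0.833]] 0.0007529928411021429
tip gap now mm -16.23079224458306 Fn 40.65709915051689
```

Request:
carry_out --pt "0 -0.5 -3" --pt "0 -2 -7" --pt "0 -6 -10" --pt "0 -11 -12" --pt "0 -16 -13" --turn '[0,0,0,0,0]' --gripper '[0,0,0,0,0]'

```text
time_s: 23.6
tool_pos: [0.5441, 0.0922, 0.1942]
tool_rot: [146.7, 4.1, -3.3]
force: [0.7, 0.2, 0.7]
grip_width: 0.0003
```

```bash
python3 st.py; python3 - <<'E'
from cell import read_camera
import cv2
f=read_camera("scene");cv2.imwrite("pics/s8f.png",f[:,:,::-1])
a=f[180:330,220:370,::-1];cv2.imwrite("pics/s8.png",cv2.resize(a,(600,600),interpolation=cv2.INTER_CUBIC))
a=read_camera("top")[:,:,::-1];cv2.imwrite("pics/t8.png",a)
E
```

```text
23.6 [0.5441 0.0922 0.1942] [146.65   4.07  -3.26] q [-33.8   21.08   6.07  91.    23.98  89.7  -34.55] F [0.7 0.2 0.7] 
R [[0.996, -0.009, -0.09], [-0.057, -0.836, -0.545], [-0.071, 0.548, -0.833]] 0.00032671623030605494
```

View pics/s8.png

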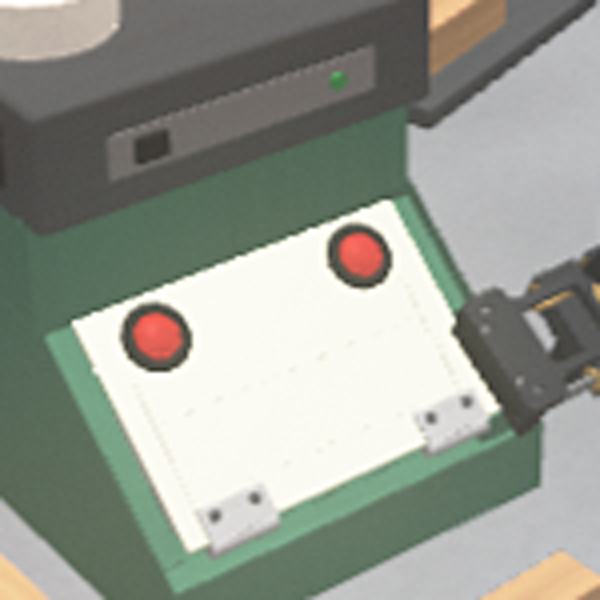

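View pics/t8.png

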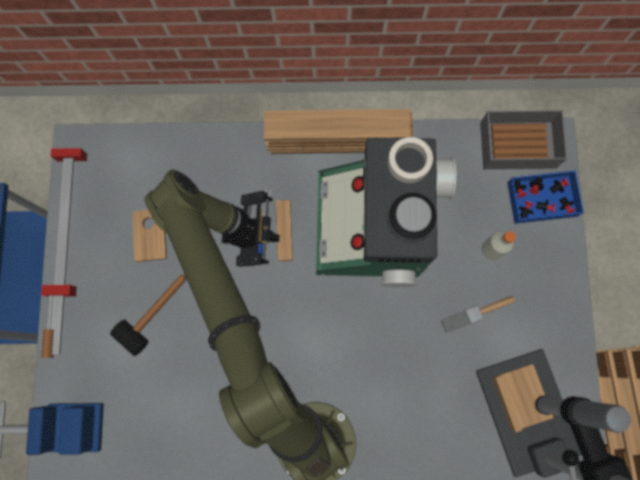

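Request:
carry_out --pt "0 0 -4" --pt "0 0 -8" --pt "0 0 -8" --pt "0 0 -8" --turn '[0,0,0,0]' --gripper '[0,0,0,0]'

```text
time_s: 24.2
tool_pos: [0.5506, 0.1327, 0.26]
tool_rot: [146.5, 4.2, -3.3]
force: [-0.0, -0.5, -1.0]
grip_width: 0.0005
```

```bash
python3 st.py; python3 -c "
from cell import sign_off; print(sign_off())"
```

```text
24.2 [0.5506 0.1327 0.26  ] [146.52   4.21  -3.34] q [-35.84  21.63   5.43  82.54  23.4   98.25 -33.71] F [-0.  -0.5 -1. ] 
R [[0.996, -0.008, -0.093], [-0.058, -0.835, -0.547], [-0.073, 0.55, -0.832]] 0.00045048334448670436
the job is handed in; nothing more can be done
None
```

The hatch is shut, both red pins are pushed in to their stops, and I handed the job in at 24.2 s.

- **Tilting the hand:** moves only allow turning about the tool's own axis. I pushed the arm against its reach limits until the hand was tilted about 33° toward the pins, and that tilt stayed.
- **Hatch:** I eased it shut along its hinge arc and pressed it on its seal at about 19 N. The camera picture shows it lying on the sloping face.
- **Pins:** each moved at about 7 N and then met a firm stop, the left at about 37 N and the right at about 41 N. The scene picture shows both heads flush and centred in their collars. The other things on the bench look unmoved in the top picture, though the hand and arm hid part of the fork and offcut.
- **At hand-in:** the hand was clear of everything, with a wrist force of about 1 N.

**Checks that disagreed or ran close:**
- The hatch face measured 2–4 mm higher by touch than my camera fit, while the picture of the shut hatch put its upper part several mm lower. I did not resolve this. The touch height alone would still allow the hatch to be up to about 0.02 rad open, inside the 0.03 limit.
- A few joint readings touched or went past their limits by 0.01–0.03° while I was building up the tilt.
- The 41 N was fingertip force on the right pin. The 40 N limit is stated for the arm and the gripper's body.

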